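# Hold measuring tweezers at the marked gap round a vial

### The arm

A 7-joint arm with a two-finger parallel gripper is mounted at the origin on a cart in front of the work surface, level with it; the furniture and walls round the work are solid. World frame = base frame: x ahead of the robot, y to its left, z up, the work surface at z = 0. Lengths are in m, angles in degrees, forces in N, time in s.
With the tool pointing down it reaches from about 0.425 to 0.875 m from the base axis. Payload 4.7 kg.
Tool frame: the origin (TCP) lies at the centre of the arm's flange, where the gripper is bolted on; the fingertips stand 182 mm ahead of it and the grasp point (between the pads) lies 164 mm ahead of it; z points along the fingers, y is the line along which they close (so a half turn about z gives the same grasp; the last joint's range is limited). The gripper opens to 87 mm and grips with 3 to 60 N. Pads are 19 mm wide; open, the fingers measure 117 mm over their backs; the gripper's body (75 mm by 190 mm) begins 51 mm behind the grasp point.
Start: joints at [76.381, 18.392, -4.016, 83.108, 1.295, 78.541, -3.26], TCP at [0.162, -0.63, 0.405] pointing down, gripper open.
Joint ranges: [-163.93, 163.93], [-17.29, 119.83], [-79.2, 71.16], [3.27, 140.29], [-89.18, 269.18], [5.43, 117.66], [-154.24, 154.24]. Speed limits (degrees/s): [147.25, 147.25, 180, 180, 180, 180, 180].

### API

Orientations are given as [roll, pitch, yaw] about the fixed x, y, z axes, in that order (R = Rz(yaw) Ry(pitch) Rx(roll)).
In Python, from cell import env gives the robot as it stands. The module is installed in compiled form; this text tells all that it offers.
- The arm moves only by the tool step_arm, never from a script. Its argument "steps" is one flat list of numbers, 5 for each row, row after row: the opening, from 0 (shut) to 1 (fully open), then the shift along the tool's x, y, z in mm, then the turn about the tool's z in degrees. In form: [grip, dx, dy, dz, roll, grip, dx, dy, dz, roll, ...]. A call has 1 to 12 rows; each row shifts and turns the commanded pose from where the row before left it, along the tool's axes as they then stand; what a row does not reach is not made up. A row lasts 1/8 s, in which the tool goes at most 62.5 mm and 10.7 degrees, less where a joint would pass 70% of its speed; a pose out of reach is approached as far as the arm can. A call with a gripper value outside its range is refused whole. The fingers move at their own pace and stop on an object; "grip_force" is the grip in N (left out, the last holds). Time passes only in rows, so rows that do not move let the fingers close. It gives the time, the measured TCP pose, the force, the opening and the grip force at its end, in the units of the state.
- env.get_obs(): the state, without advancing time (a new reading comes with each control period).
- env.read_camera(name): name is "scene" or "top" or "wrist"; returns a dict with "image" (384x512x3 uint8, red, green, blue), "camera_matrix" (3x3 intrinsics, pixels), "R" (3x3) and "t" (3): a world point X has camera coordinates R X + t. Camera axes: x right, y down, z forward; pixel columns grow to the right and rows downward; lengths in m; the calibration is good to about 2 mm. A picture is of the moment at which its call begins. There is no depth.
- env.sign_off(): hands the job in; it is judged then, once.
The state is a dict: "time_s": time; "qpos": joint angles; "joint_velocities": joint speeds; "effort": joint torques, N m; "tool_pos": TCP position; "tool_rot": TCP orientation; "force": force on the tool from outside, world axes, zero at the start; "wrist_torque": the same for the moment, N m; "grip_width": finger opening in m; "grasp_force": force on a finger pad.
Only numpy, scipy, OpenCV 4.12 (cv2) and the standard library are available. Lean on these libraries where they do the work, as an engineer would, in place of code of your own. Each camera call takes 0.05 s, during which the arm holds its last target. There are 200 camera calls.

### The job

Take a contactless reading of the sealed vial: stand the loose wide vial upright in the middle of the white top of the sample post and let go of it. Then lift the sprung measuring tweezers out of their cradle, hold them level with the vial's glass body between their two plates, and squeeze them to the long mark on their scale (34 mm between the plates) with neither plate touching the vial. Finish holding them still like that, in the air and still squeezed; leave the other things on the bench where they are.

Things in the scene. Friction and masses are not known exactly. Their poses are not given: they have to be found in the camera images.
- vial: the sample: clear glass vial with a blue screw cap, closed, 24 mm diameter, 51 mm tall (glass body to 40 mm, cap above), 13 to 25 g, standing loose on the worktop; the only vial of this size (the 11 mm ones in the rack are not needed). Origin at the centre of its underside, z up.
- vial_mid (a point): point on the vial's axis at the middle of its glass body, 22 mm above its underside
- post: sample post, fixed to the worktop: round steel foot of 68 mm diameter and 8 mm height, collar of 40 mm diameter up to 13 mm, white column of 22 mm diameter and a flat white top disc of 26 mm diameter whose upper face is 60 mm above the worktop. Origin at the centre of the underside.
- post_top (a point): centre of the upper face of the white top disc of the post, where the vial shall stand
- tweezers: measuring tweezers, 62 g, 190 mm long, lying level: black housing (x = -126 to -70 mm) and two steel arms that spring apart, each with a black ribbed finger pad (26 mm long, 16 high) and a round plate at its tip (x = 55 mm). Origin midway between the finger pads, mid-height; x to the tips, y across (squeezed), z up. Width over the pads 39.7 mm relaxed, 30 mm at the mark. Balance 20 mm aft.
- plates_mid (a point): point fixed to the tweezers' housing, midway between the two plates: 55 mm ahead of the tweezers' origin on their x axis; axes as the tweezers'. The tips end 10 mm further ahead; arms are 12 mm high; the housing is 30 mm wide, 18 mm high
- plate_l (a point): centre of the inner face of the left (+y) round plate, 18 mm in diameter, 3.5 mm thick
- plate_r (a point): centre of the inner face of the right (-y) plate, alike. Between the two inner faces: 50 mm relaxed, 34 mm at the mark (the right arm's outer edge then stands at the long line of the steel scale blade that crosses over both arms 19 mm ahead of the tweezers' origin)
- jaw_l (a joint): angle by which the left arm is squeezed in, rad: 0 relaxed, 0.057 at the mark, 0.15 at most; both arms move alike. Gap = 50 mm - 280 mm x angle; width over the pads = 39.7 mm - 170 mm x angle; the squeeze on each pad grows evenly from 0 relaxed to 6 N at the mark. Hinges at x = -85 mm, y = +-7 mm in the tweezers' frame
- jaw_r (a joint): the same for the right arm
- cradle: grey cradle, fixed, left of the tall computer tower: base 186 x 64 x 8 mm, a saddle with 50 mm high cheeks round the tweezers' housing, a cross bar 80 mm wide under the arms 32 to 40 mm ahead of the tweezers' origin; free beside and below the finger pads. The tweezers' origin stands 50 mm over the worktop; they lift straight up. Origin on the worktop below it; x along the tweezers
- filter: bystander: small white round syringe filter, 30 mm in diameter, 15 mm tall, loose; origin at the centre of its underside
- beaker: bystander: clear beaker, 64 mm in diameter, 83 mm tall, loose; origin at the centre of its underside
Not all that is in view belongs to the job. Several things look just like the vial: the one meant starts nearest to the robot's base.

How it is judged (in metres and radians):
On the way, in this order (a step that is already met when the one before it is completed fails the run):
1. the vial stands upright on the middle of the post's top and has been let go (horizontal distance between vial and post_top below 0.006 m and z of vial in the frame of post_top between -0.003 and 0.003 m and angle between vial's own z axis and vertical below 0.1 rad and contact force between the fingers and vial below 0.05 N), for 0.3 s.
2. the tweezers are lifted clear of the cradle (height (world z) of tweezers above 0.062 m and contact force between tweezers and cradle below 0.05 N), for 0.1 s.
At the end, for the whole second after the job is handed in: The fingers hold the tweezers still and level in the air, plate gap 34 mm within 2 mm. The vial stands upright on the post, within 6 mm of its middle, its glass mid between the plates (within 9 mm along the tweezers, 6 mm across, 11 mm in height), touched by nothing but the post (all of step 1 and all of step 2 and distance between plate_l and plate_r between 0.032 and 0.036 m and velocity of joint jaw_l between -0.03 and 0.03 rad/s and linear speed of tweezers below 0.015 m/s and angle between tweezers's own z axis and vertical below 0.17 rad and contact force between the fingers and tweezers above 1 N and contact force between tweezers and vial below 0.05 N and contact force between tweezers and post below 0.05 N and x of vial_mid in the frame of plates_mid between -0.009 and 0.009 m and y of vial_mid in the frame of plates_mid between -0.006 and 0.006 m and z of vial_mid in the frame of plates_mid between -0.011 and 0.011 m and linear speed of vial below 0.01 m/s); the arm keeps its last pose, push and grip.
It fails at once if the vial is tipped over or falls (angle between vial's own z axis and vertical above 0.7 rad).
It fails at once if the beaker or the syringe filter is knocked away (distance of any of beaker, filter from where it was at the start of the episode above 0.03 m).
It also fails if it takes over 61 s, if anything falls off the work surface, if the arm or the gripper's body presses on something with over 40 N, if the wrist force passes 120 N, or if a joint passes its speed limit or range.

## Working session

There is one attempt and no reset: what is moved stays moved. The work goes in short steps, Python scripts to look and compute and a tool call to move; the robot and the scene stay as the last step left them, time stands still between calls to the robot, and variables do not carry over. Pictures are saved under pics/ and viewed, at most 10 in all, crops included, and the job is handed in when it is done.

Besides the shell and the picture viewer there is one more tool, called as name(argument=value, ...) on one line, values as JSON. step_arm: Moves the arm, as the interface text tells. Its arguments: {"type":"object","properties":{"steps":{"type":"array","items":{"type":"number"}},"grip_force":{"type":"number"}},"required":["steps"]}

```bash
mkdir -p pics; cat > h.py <<'E'
import numpy as np, cv2
from cell import env
def cam(n,f=None):
    c=env.read_camera(n)
    if f: cv2.imwrite('pics/'+f,cv2.cvtColor(c['image'],cv2.COLOR_RGB2BGR))
    return c
def ray(c,u,v,z):
    K,R,t=np.array(c['camera_matrix']),np.array(c['R']),np.array(c['t'])
    o=-R.T@t; d=R.T@np.linalg.solve(K,[u,v,1.]); return o+d*(z-o[2])/d[2]
def proj(c,X):
    p=np.array(c['camera_matrix'])@(np.array(c['R'])@np.array(X)+np.array(c['t'])); return p[:2]/p[2]
E
python3 - <<'E'
from h import *
a=cam('scene');b=cam('top')
for n,c in(('s',a),('t',b)):
    print(-np.array(c['R']).T@np.array(c['t']))
    np.savez(n+'0.npz',image=c['image'],camera_matrix=c['camera_matrix'],R=c['R'],t=c['t'])
    cv2.imwrite(f'pics/{n}0.png',cv2.resize(cv2.cvtColor(c['image'],cv2.COLOR_RGB2BGR),(800,600),interpolation=cv2.INTER_CUBIC))
o=env.get_obs();print(o)
E
```

```text
[0.20658567 0.47469721 0.77310873]
[ 0.53294931 -0.0231497   1.17117177]
{'time_s': 0.1, 'qpos': array([76.38103541, 18.43548791, -4.01539142, 83.16995308,  1.29557776,
       78.54156147, -3.26086791]), 'joint_velocities': array([-0.04234299, -0.00016524,  0.04913143, -0.14696136,  0.0304414 ,
        0.01148178, -0.07904805]), 'effort': array([-3.89035122e-04, -4.92571771e+01, -4.05974854e-01, -3.13399458e+01,
       -6.40939688e-02,  3.95069481e-02,  7.56827944e-05]), 'tool_pos': array([ 0.16186053, -0.62932491,  0.40374505]), 'tool_rot': array([-1.79898266e+02,  6.20978120e-03,  1.44277244e+01]), 'force': array([0.34158208, 0.21261737, 0.87418762]), 'wrist_torque': array([0.01345164, 0.00833233, 0.04461514]), 'grasp_force': 0.0, 'grip_width': 0.0870842383800235}
```

View pics/s0.png

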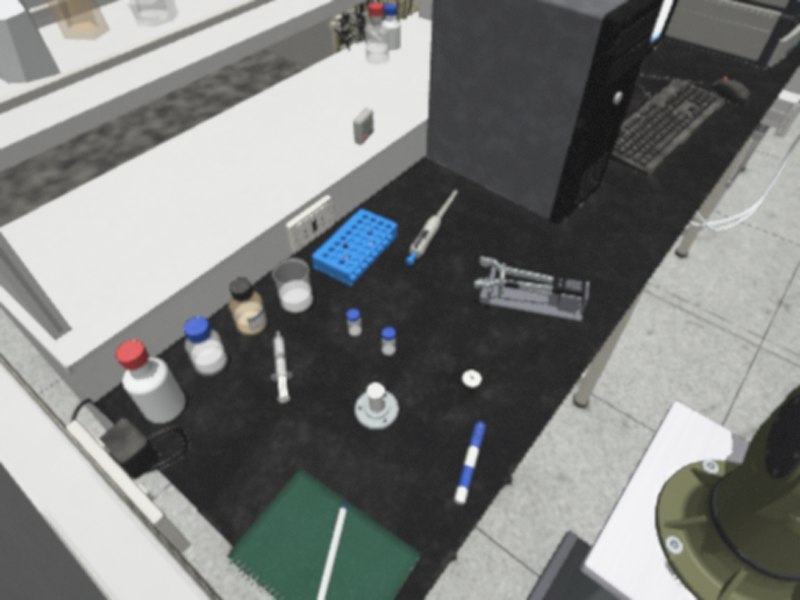

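View pics/t0.png

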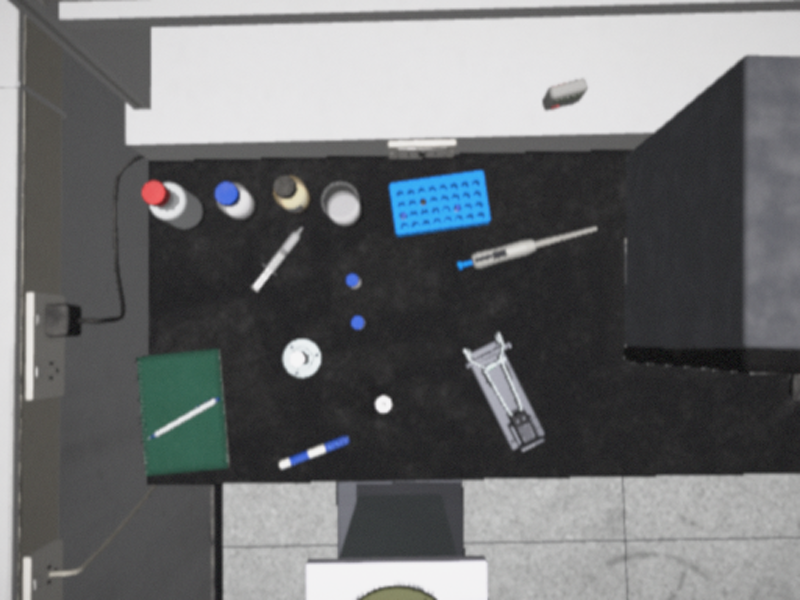

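The scene shows the cradle with the tweezers left of the tower, with the plates away from the robot. In the top view (800 px scale) the near vial's cap is at (358,322), the other at (353,281), the post at (302,357), the filter at (384,404), and the tweezers run from their housing at (525,425) to their plates at (487,345).

```bash
python3 - <<'E'
from h import *
T=np.load('t0.npz');S=np.load('s0.npz')
def blobs(c,m,roi,z,amin=8):
    k=np.zeros(m.shape,np.uint8);x0,y0,x1,y1=[int(q*.64) for q in roi];k[y0:y1,x0:x1]=m[y0:y1,x0:x1]
    n,_,st,ce=cv2.connectedComponentsWithStats(k)
    for i in range(1,n):
        if st[i,4]>=amin: print(st[i],ce[i].round(1),ray(c,*ce[i],z).round(4))
for nm,c,r1,r2 in(('top',T,(335,265,375,340),(275,330,330,385)),('scene',S,(335,300,405,365),(345,370,410,435))):
    h=cv2.cvtColor(c['image'],cv2.COLOR_RGB2HSV)
    print(nm,'caps');blobs(c,((h[...,0]>105)&(h[...,0]<130)&(h[...,1]>130)&(h[...,2]>50)).astype(np.uint8),r1,.046)
    print('white');blobs(c,((h[...,2]>225)&(h[...,1]<20)).astype(np.uint8),r2,.06)
    print('foot');blobs(c,(h[...,2]>110).astype(np.uint8),r2,.006)
for p in((525,425),(487,345),(466,352),(506,343),(516,402)): print(p,ray(T,p[0]*.64,p[1]*.64,.055).round(4))
im=cv2.cvtColor(T['image'],cv2.COLOR_RGB2BGR)[205:300,170:360]
cv2.imwrite('pics/t1.png',cv2.resize(im,None,fx=4.2,fy=4.2,interpolation=cv2.INTER_CUBIC))
E
```

```text
top caps
[221 175   8   8  55] [224.6 178.5] [0.6443 0.0672 0.046 ]
[224 201   9  10  66] [228.  205.8] [0.5702 0.059  0.046 ]
white
[182 218  23  23 331] [192.6 228.7] [0.5111 0.1531 0.06  ]
foot
[180 216  26  26 517] [192.8 228.8] [0.5098 0.161  0.006 ]
scene caps
[222 198   9   7  50] [225.5 200.8] [0.6468 0.0627 0.046 ]
[244 209  10   8  60] [248.2 212.6] [0.5735 0.0547 0.046 ]
white
[236 246   9   8  60] [239.9 249.7] [0.511  0.1599 0.06  ]
foot
[227 244  28  30 608] [240.5 260.1] [0.5133 0.1576 0.006 ]
(525, 425) [ 0.3895 -0.2234  0.055 ]
(487, 345) [ 0.5255 -0.1632  0.055 ]
(466, 352) [ 0.5144 -0.1272  0.055 ]
(506, 343) [ 0.5282 -0.1955  0.055 ]
(516, 402) [ 0.4283 -0.2094  0.055 ]
```

View pics/t1.png

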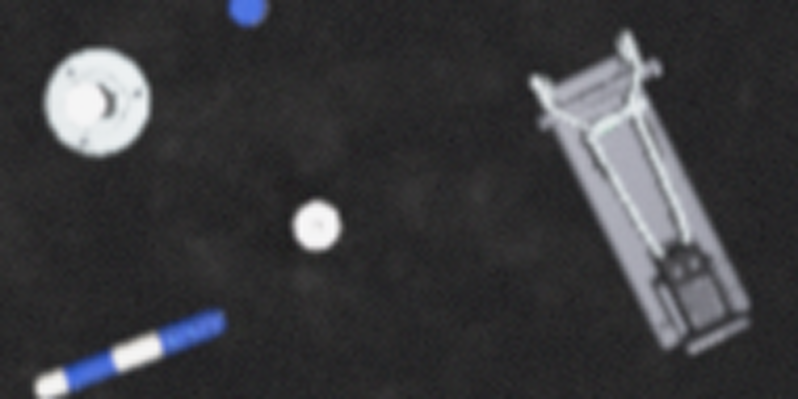

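step_arm(steps=[1,40,-40,0,0,1,41,-41,0,0,1,41,-41,0,0,1,41,-41,0,0,1,41,-41,0,0,1,41,-41,0,0,1,41,-41,0,0,1,41,-41,0,0,1,41,-41,0,0,1,41,-41,0,0,1,41,-41,0,0,1,41,-41,0,0])

```text
time_s: 1.6
tool_pos: [0.5155, -0.0301, 0.4046]
tool_rot: [180.0, 0.0, 14.4]
force: [1.1, -0.3, -0.3]
grip_width: 0.087
grasp_force: 0.0
```

```bash
cat >> h.py <<'E'
def delta(x,y,z=None,o=None):
    o=o or env.get_obs();p=o['tool_pos'];a=np.radians(o['tool_rot'][2]);d=np.array([x,y])-p[:2];c,s=np.cos(a),np.sin(a)
    print('tool',p.round(4),o['tool_rot'].round(2),'F',o['force'].round(1),'grip',round(o['grip_width'],4),o['grasp_force'])
    print('delta mm',(1000*np.array([d[0]*c+d[1]*s,d[0]*s-d[1]*c,0 if z is None else p[2]-z])).round(1))
E
python3 - <<'E'
from h import *
delta(.572,.057)
c=cam('wrist','w0.png')
for X in((.572,.057,.046),(.512,.159,.06)): print(proj(c,X))
print(-np.array(c['R']).T@np.array(c['t']))
E
```

```text
tool [ 0.5155 -0.0301  0.4046] [1.7996e+02 1.0000e-02 1.4400e+01] F [ 1.1 -0.3 -0.3] grip 0.087 0.0
delta mm [ 76.3 -70.3   0. ]
[181.99718984 103.96233185]
[ 67.86087842 137.40913617]
[ 0.58215598 -0.01177736  0.38531335]
```

View pics/w0.png

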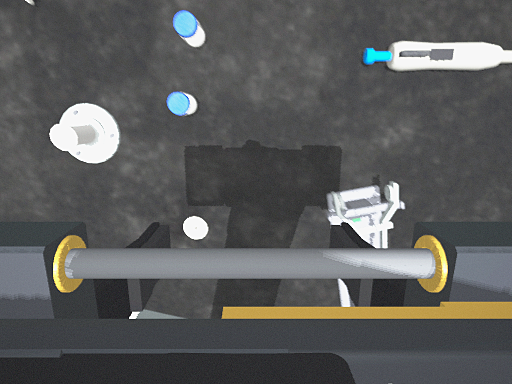

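The near cap is at about (181,103), the post top at (64,137), its foot centred at (88,133), and the filter at (196,227).

```bash
python3 - <<'E'
from h import *
c=cam('wrist');im=c['image'];h=cv2.cvtColor(im,cv2.COLOR_RGB2HSV)
m=((h[...,0]>95)&(h[...,0]<125)&(h[...,1]>100)&(h[...,2]>60)).astype(np.uint8)
n,_,st,ce=cv2.connectedComponentsWithStats(m[:, :300].copy())
for i in range(1,n):
    if st[i,4]>80: print(st[i],ce[i].round(1),ray(c,*ce[i],.047).round(4))
g=im[90:180,40:135].min(2)
m=(g>150).astype(np.uint8)
k=max(cv2.findContours(m,0,1)[0],key=cv2.contourArea); e=cv2.fitEllipse(k);print('foot+',cv2.boundingRect(k),e)
m=((h[...,2]>238)&(h[...,1]<12)).astype(np.uint8);m[:, :45]=0;m[:,130:]=0;m[:90]=0;m[180:]=0
n,_,st,ce=cv2.connectedComponentsWithStats(m)
for i in range(1,n):
    if st[i,4]>40: print(st[i],ce[i].round(1))
# outline circle expected
for z,r,X in((.06,.013,(.512,.159)),(.008,.034,(.512,.159)),(.051,.012,(.572,.057))):
    P=np.array([proj(c,(X[0]+r*np.cos(t),X[1]+r*np.sin(t),z)) for t in np.linspace(0,6.28,60)]);print(z,P.min(0).round(1),P.max(0).round(1))
cv2.imwrite('pics/w1.png',cv2.resize(cv2.cvtColor(im,cv2.COLOR_RGB2BGR)[80:180,40:210],None,fx=4.6,fy=4.6,interpolation=cv2.INTER_CUBIC))
E
```

```text
[187  19  24  27 399] [197.6  32. ] [0.6446 0.0676 0.047 ]
[179  99  23  22 226] [189.5 110.3] [0.5706 0.0595 0.047 ]
foot+ (23, 19, 67, 59) ((57.649471282958984, 48.13437271118164), (56.32064437866211, 64.6386947631836), 99.77555847167969)
[  63  109   66   58 2282] [ 97.2 137.9]
0.06 [ 66.  128.6] [ 91.8 154.4]
0.008 [ 73.  107.8] [131.2 166.5]
0.051 [179.6  97.2] [203.2 121.7]
```

View pics/w1.png

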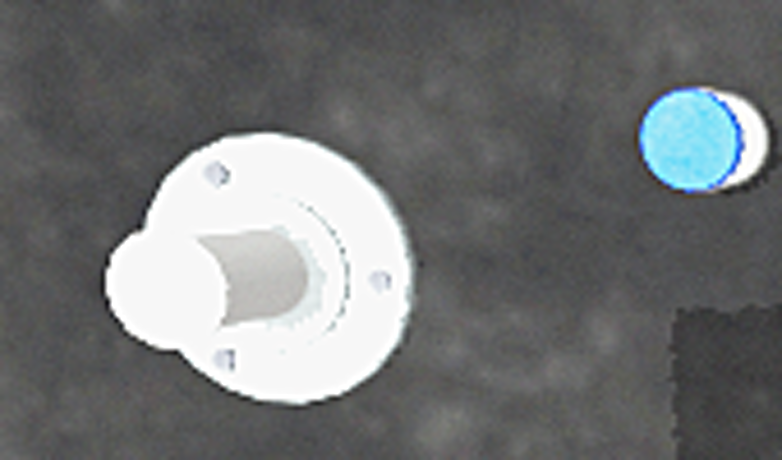

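```bash
python3 - <<'E'
from h import *
c=cam('wrist')
v=ray(c,190.2,110.4,.051);p=ray(c,76.1,142.6,.06)
print(v,p)
delta(v[0],v[1],.164+.024)
E
```

```text
[0.56868952 0.05464754 0.051     ] [0.50808856 0.15801564 0.06      ]
tool [ 0.5157 -0.0281  0.4045] [-1.7989e+02 -1.0000e-02  1.4840e+01] F [-0.1 -0.8  0.2] grip 0.087 0.0
delta mm [ 72.4 -66.4 216.5]
```

The post disc is at (76,143) and the cap at (190,110). I'll go to the vial now.

step_arm(steps=[1,37,-34,0,0,1,36,-33,20,0,1,0,0,45,0,1,0,0,50,0,1,0,0,40,0,1,0,0,0,0])

```text
time_s: 2.5
tool_pos: [0.5673, 0.0495, 0.2463]
tool_rot: [-179.9, 0.5, 14.3]
force: [0.7, -0.3, 0.5]
grip_width: 0.087
grasp_force: 0.0
```

```bash
python3 - <<'E'
from h import *
c=cam('wrist','w2.png');delta(.5695,.0552,.190)
print(proj(c,(.5695,.0552,.051)))
E
```

```text
tool [0.5686 0.0501 0.2489] [-179.99    0.18   14.35] F [0.5 0.4 0.7] grip 0.0872 0.0
delta mm [ 2.2 -4.7 58.9]
[243.58555481 224.46512367]
```

View pics/w2.png

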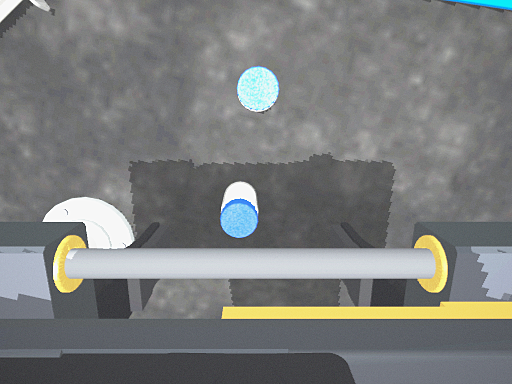

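Cap top is at (239,220), the fingers are centred at about column 250, and the other vial is at (258,88). I'll correct and descend.

step_arm(steps=[1,5,-7,0,0,1,0,0,20,0,1,0,0,20,0,1,0,0,18,0,1,0,0,0,0,0.15,0,0,0,0,0.15,0,0,0,0,0.15,0,0,0,0,0.15,0,0,0,0,0.15,0,0,0,0], grip_force=10)

```text
time_s: 3.8
tool_pos: [0.5722, 0.0594, 0.1919]
tool_rot: [180.0, -0.0, 14.4]
force: [-0.4, 0.5, -0.1]
grip_width: 0.045
grasp_force: 0.0
```

```bash
python3 - <<'E'
from h import *
delta(.509,.158,.190)
E
```

```text
tool [0.5722 0.0594 0.1919] [ 1.7999e+02 -1.0000e-02  1.4420e+01] F [-0.4  0.5 -0.1] grip 0.045 0.0
delta mm [ -36.7 -111.3    1.9]
```

Fingers are slow; keep closing.

step_arm(steps=[0.15,0,0,0,0,0.15,0,0,0,0,0.15,0,0,0,0,0.15,0,0,0,0,0.15,0,0,0,0,0.15,0,0,0,0])

```text
time_s: 4.55
tool_pos: [0.5722, 0.0594, 0.1917]
tool_rot: [180.0, 0.0, 14.4]
force: [0.2, -0.1, -0.0]
grip_width: 0.023
grasp_force: 10.0
```

```bash
python3 - <<'E'
from h import *
delta(.509,.158,.190)
c=cam('wrist')
im=c['image'];h=cv2.cvtColor(im,cv2.COLOR_RGB2HSV)
m=((h[...,0]>95)&(h[...,0]<125)&(h[...,1]>100)&(h[...,2]>60)).astype(np.uint8)
n,_,st,ce=cv2.connectedComponentsWithStats(m)
for i in range(1,n):
    if st[i,4]>80: print(st[i],ce[i].round(1),ray(c,*ce[i],.049).round(4))
t=cam('top')
h=cv2.cvtColor(t['image'],cv2.COLOR_RGB2HSV)
E
```

```text
tool [0.5722 0.0594 0.1917] [179.99   0.    14.43] F [ 0.2 -0.1 -0. ] grip 0.023 9.999952559401208
delta mm [ -36.7 -111.2    1.7]
[260  72  54  63 184] [293.4 101. ] [0.6465 0.063  0.049 ]
[ 223  278   53   28 1178] [249.2 290.3] [0.5661 0.0592 0.049 ]
```

step_arm(steps=[0.15,0,0,-30,0,0.15,0,0,-40,0,0.15,0,0,-40,0,0.15,-30,-30,0,0,0.15,-40,-42,0,0,0.15,-40,-40,0,0,0.15,0,0,0,0,0.15,0,0,0,0,0.15,0,0,0,0])

```text
time_s: 5.78
tool_pos: [0.4388, 0.1396, 0.3018]
tool_rot: [-180.0, -0.0, 14.3]
force: [-0.9, -0.3, -0.2]
grip_width: 0.0231
grasp_force: 10.0
```

```bash
python3 - <<'E'
from h import *
c=cam('wrist');delta(.511,.160,.2517)
c=cam('wrist','w3.png')
for z,r,X in((.06,.013,(.511,.160)),):
    P=np.array([proj(c,(X[0]+r*np.cos(t),X[1]+r*np.sin(t),z)) for t in np.linspace(0,6.28,60)]);print(z,P.min(0).round(1),P.max(0).round(1))
E
```

```text
tool [0.4387 0.1397 0.3017] [-179.95   -0.     14.33] F [ 0.1 -0.6 -0.4] grip 0.023 9.999993277715475
delta mm [75.  -1.8 50. ]
0.06 [229.9  81.7] [268.7 122.1]
```

View pics/w3.png

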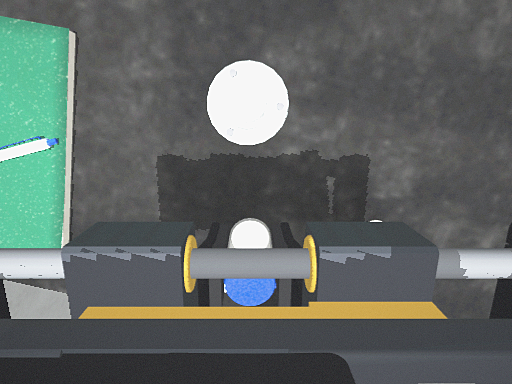

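The post is seen straight from above at (248,102), 84 px wide, and the held vial's cap is at column 250.

```bash
python3 - <<'E'
from h import *
c=cam('wrist');im=c['image']
m=(im[40:150,180:310].min(2)>140).astype(np.uint8)
k=max(cv2.findContours(m,0,1)[0],key=cv2.contourArea);(u,v),r=cv2.minEnclosingCircle(k);e=cv2.fitEllipse(k);print(u+180,v+40,r,e)
p=ray(c,e[0][0]+180.,e[0][1]+40.,.008);print('post',p)
m=(im.min(2)>225).astype(np.uint8);
h=cv2.cvtColor(im,cv2.COLOR_RGB2HSV)
b=((h[...,0]>95)&(h[...,0]<125)&(h[...,1]>100)&(h[...,2]>60)).astype(np.uint8);b[:275]=0;b[:,:200]=0;b[:,300:]=0
x,y,w,hh=cv2.boundingRect(b);print(x,y,w,hh,'cap edge right/left/front');
for q in((x+w/2-.5,y+hh,),):print(ray(c,*q,.161))
delta(p[0],p[1],.2517)
E
```

```text
247.27753448486328 102.05289077758789 42.573829650878906 ((67.51300811767578, 62.06560516357422), (81.37757873535156, 84.24834442138672), 179.9345703125)
post [0.51183659 0.16202792 0.008     ]
207 278 88 42 cap edge right/left/front
[0.41963224 0.1359692  0.161     ]
tool [0.4385 0.1399 0.3016] [-1.7994e+02  2.0000e-02  1.4350e+01] F [-0.2  0.1 -1. ] grip 0.0229 9.999982893841661
delta mm [76.6 -3.2 49.9]
```

```bash
python3 - <<'E'
from h import *
c=cam('wrist');im=c['image'];o=env.get_obs();p=o['tool_pos'];a=np.radians(o['tool_rot'][2])
print(im[205:235:2,250].tolist())
for r in(214,216,218,220):
    q=ray(c,250,r,.110)-p;print(r,q[0]*np.cos(a)+q[1]*np.sin(a),q[0]*np.sin(a)-q[1]*np.cos(a))
i=im[200:275,200:300];cv2.imwrite('pics/w4.png',cv2.resize(cv2.cvtColor(i,cv2.COLOR_RGB2BGR),None,fx=6,fy=6,interpolation=cv2.INTER_CUBIC))
E
```

```text
[[57, 56, 56], [60, 56, 57], [63, 63, 62], [61, 60, 60], [61, 60, 60], [61, 63, 63], [64, 65, 63], [158, 157, 158], [255, 255, 255], [247, 247, 247], [247, 247, 247], [247, 247, 247], [247, 247, 247], [247, 247, 247], [247, 247, 247]]
214 0.012824598227027414 -0.0010821051785925525
216 0.01163191765539073 -0.0010815169403331636
218 0.010435263245944081 -0.0010809267421496428
220 0.009234615105173816 -0.0010803345742303534
```

View pics/w4.png

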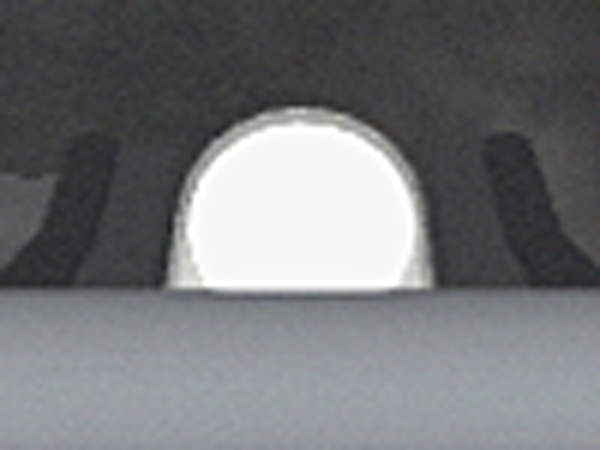

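The glass bottom's front edge is at row 217.5, so the vial sits about 1 mm aft of the tool axis. Move it over the post and lower it.

step_arm(steps=[0.15,26,-1,0,0,0.15,26,-1,0,0,0.15,26,0,0,0,0.15,0,0,0,0,0.15,0,0,15,0,0.15,0,0,15,0,0.15,0,0,10,0,0.15,0,0,5,0,0.15,0,0,3,0,0.15,0,0,1,0,0.15,0,0,0,0,0.15,0,0,0,0])

```text
time_s: 7.48
tool_pos: [0.5129, 0.1619, 0.253]
tool_rot: [180.0, -0.0, 14.4]
force: [0.5, 0.1, 0.5]
grip_width: 0.0232
grasp_force: 10.0
```

```bash
python3 - <<'E'
from h import *
delta(.513,.163,.2517)
E
```

```text
tool [0.5129 0.1619 0.253 ] [ 1.7999e+02 -3.0000e-02  1.4430e+01] F [0.5 0.1 0.5] grip 0.0232 10.000028980502975
delta mm [ 0.3 -1.   1.3]
```

step_arm(steps=[0.15,0,0,1.2,0,0.15,0,0,0,0,0.4,0,0,0,0,0.4,0,0,0,0,0.6,0,0,0,0,0.8,0,0,0,0,1,0,0,0,0,1,0,0,0,0,1,0,0,0,0,1,0,0,0,0])

```text
time_s: 8.72
tool_pos: [0.5128, 0.1619, 0.2515]
tool_rot: [180.0, 0.0, 14.4]
force: [0.1, -0.1, 0.9]
grip_width: 0.0841
grasp_force: 0.0
```

step_arm(steps=[1,0,0,0,0,1,0,0,0,0,1,0,0,-30,0,1,0,0,-50,0,1,0,0,-20,0,1,-38,0,0,0,1,-38,0,0,0,1,0,0,0,0,1,0,0,0,0,1,0,0,0,0])

```text
time_s: 9.98
tool_pos: [0.4399, 0.143, 0.3515]
tool_rot: [-179.9, -0.0, 14.4]
force: [-0.1, 0.7, 0.1]
grip_width: 0.0873
grasp_force: 0.0
```

```bash
python3 - <<'E'
from h import *
c=cam('wrist','w5.png');delta(.511,.1605)
im=c['image'];h=cv2.cvtColor(im,cv2.COLOR_RGB2HSV)
b=((h[...,0]>95)&(h[...,0]<125)&(h[...,1]>60)&(h[...,2]>60)).astype(np.uint8);b[:,:150]=0;b[:,350:]=0;b[230:]=0
k=max(cv2.findContours(b,0,1)[0],key=cv2.contourArea);print(cv2.boundingRect(k));e=cv2.fitEllipse(k);print(e,ray(c,*e[0],.111))
m=(im[20:200,150:350].min(2)>140).astype(np.uint8)
k=max(cv2.findContours(m,0,1)[0],key=cv2.contourArea);x,y,w,hh=cv2.boundingRect(k);print(x+150,y+20,w,hh,ray(c,x+150+w/2-.5,y+20+hh/2-.5,.008))
E
```

```text
tool [0.4399 0.1431 0.3514] [-1.7992e+02  1.0000e-02  1.4450e+01] F [-0.2 -0.5  0. ] grip 0.087 0.0
delta mm [73.2  0.9  0. ]
(254, 119, 2, 1)Traceback (most recent call last):
  File "<stdin>", line 5, in <module>
cv2.error: OpenCV(4.12.0) /io/opencv/modules/imgproc/src/shapedescr.cpp:361: error: (-201:Incorrect size of input array) There should be at least 5 points to fit the ellipse in function 'fitEllipseNoDirect'
```

View pics/w5.png

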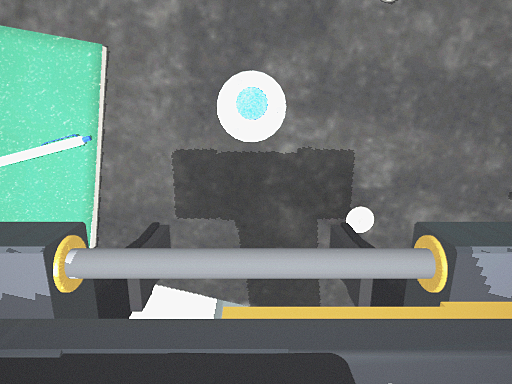

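The vial stands on the post, with the cap at (252,104) and the foot centred at (251,106). Measuring it numerically.

```bash
python3 - <<'E'
from h import *
c=cam('wrist');im=c['image'].astype(int)
m=(im[40:160,200:310].max(2)>130).astype(np.uint8)
k=max(cv2.findContours(m,0,1)[0],key=cv2.contourArea);e=cv2.fitEllipse(k);q=np.array(e[0])+[200,40];print('foot',q,e[1],ray(c,*q,.008))
b=(((im[...,2]-im[...,0])>40)).astype(np.uint8)[60:150,220:290];b=cv2.medianBlur(b,5)
k=max(cv2.findContours(b.copy(),0,1)[0],key=cv2.contourArea);k=cv2.convexHull(k);e=cv2.fitEllipse(k);q=np.array(e[0])+[220,60];print('cap',q,e[1],ray(c,*q,.111))
s=cam('scene');np.savez('s1.npz',**{k:s[k] for k in('image','camera_matrix','R','t')})
T=cam('top');
E
```

```text
foot [251.18377686 105.72883606] (68.95771789550781, 71.24646759033203) [0.51179503 0.1618983  0.008     ]
cap [251.77672005 102.85700989] (30.659025192260742, 32.031768798828125) [0.51197966 0.16184122 0.111     ]
```

step_arm(steps=[1,0,0,-50,0,1,-1,45,0,0,1,-1,45,0,0,1,-1,45,0,0,1,-1,43,0,0,1,-28,39,0,0,1,-28,39,0,0,1,-28,39,0,0,1,-28,39,0,0,1,0,0,0,-10,1,0,0,0,0,1,0,0,0,0])

```text
time_s: 11.68
tool_pos: [0.4105, -0.2088, 0.4014]
tool_rot: [-180.0, 0.0, 24.4]
force: [0.2, 0.1, 0.4]
grip_width: 0.087
grasp_force: 0.0
```

```bash
python3 - <<'E'
from h import *
c=cam('wrist','w6.png');delta(.471,-.186)
np.savez('w6.npz',**{k:c[k] for k in('image','camera_matrix','R','t')})
cv2.imwrite('pics/w6.png',cv2.resize(cv2.cvtColor(c['image'],cv2.COLOR_RGB2BGR)[:250,120:400],None,fx=2.4,fy=2.4,interpolation=cv2.INTER_CUBIC)) 
print(proj(c,(.471,-.186,.05)))
E
```

```text
tool [ 0.4105 -0.2087  0.4015] [-1.7999e+02  1.0000e-02  2.4400e+01] F [ 0.8 -0.5  0.8] grip 0.087 0.0
delta mm [64.5  4.3  0. ]
[255.06125813 116.26375315]
```

View pics/w6.png

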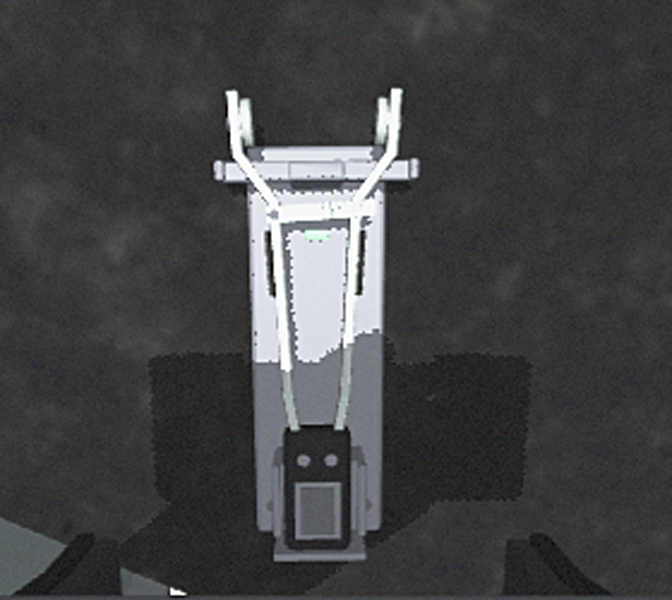

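The tweezers lie nearly in line with the image columns. In full-image pixels the pads are centred at (251,110), the tips at (252,37), and the housing aft end at (252,229).

```bash
python3 - <<'E'
from h import *
c=np.load('w6.npz');f=lambda u,v,z:ray(c,u/2.4+120-.3,v/2.4-.3,z)
P={'pads':f(314.7,263,.057),'tips(+65)':f(316,90,.056),'hous front(-70)':f(317.5,427,.059),'hous aft(-126)':f(317.5,549,.059)}
for k,v in P.items():print(k,v.round(4))
d=P['tips(+65)']-P['hous aft(-126)'];print('yaw',np.degrees(np.arctan2(d[1],d[0])),np.linalg.norm(d[:2]))
u=d[:2]/np.linalg.norm(d[:2])
for k,s in(('tips(+65)',.065),('hous front(-70)',-.07),('hous aft(-126)',-.126)):print((P[k][:2]-s*u).round(4))
delta(*P['pads'][:2],.164+.05)
E
```

```text
pads [ 0.4754 -0.1793  0.057 ]
tips(+65) [ 0.535  -0.1528  0.056 ]
hous front(-70) [ 0.4138 -0.2086  0.059 ]
hous aft(-126) [ 0.3631 -0.2317  0.059 ]
yaw 24.662141748658676 0.18911844603062475
[ 0.4759 -0.1799]
[ 0.4774 -0.1794]
[ 0.4776 -0.1791]
tool [ 0.4105 -0.2087  0.4015] [-1.7999e+02  1.0000e-02  2.4400e+01] F [ 0.8 -0.5  0.8] grip 0.087 0.0
delta mm [ 71.2  -0.  187.5]
```

step_arm(steps=[1,35,0,0,0,1,35,0.5,0,0,1,0,0,40,0,1,0,0,50,0,1,0,0,40,0,1,0,0,30,0,1,0,0,17,0,1,0,0,10,0,1,0,0,0,0,0.6,0,0,0,0,0.6,0,0,0,0,0.5,0,0,0,0], grip_force=6)

```text
time_s: 13.22
tool_pos: [0.4742, -0.1811, 0.2151]
tool_rot: [179.9, -0.0, 24.4]
force: [-0.1, -0.1, 0.2]
grip_width: 0.0647
grasp_force: 0.0
```

step_arm(steps=[0.25,0,0,0,0,0.25,0,0,0,0,0.25,0,0,0,0,0.25,0,0,0,0,0.25,0,0,0,0,0.25,0,0,0,0,0.25,0,0,0,0,0.25,0,0,0,0,0.25,0,0,0,0,0.25,0,0,0,0])

```text
time_s: 14.48
tool_pos: [0.4741, -0.1809, 0.2146]
tool_rot: [180.0, -0.0, 24.4]
force: [-0.2, 0.2, 0.3]
grip_width: 0.03
grasp_force: 6.0
```

```bash
python3 - <<'E'
from h import *
delta(.4762,-.1795,.214);print(env.get_obs()['wrist_torque'])
E
```

```text
tool [ 0.4741 -0.1809  0.2146] [179.99  -0.    24.43] F [-0.2  0.2  0.3] grip 0.03 5.999815484974533
delta mm [ 2.5 -0.4  0.6]
[ 0.03406823 -0.10355362  0.03274393]
```

Width 30.0 mm at 6.0 N: exactly the mark. Lift.

step_arm(steps=[0.25,0,0,-5,0,0.25,0,0,-10,0,0.25,0,0,-15,0,0.25,0,0,-20,0,0.25,0,0,-20,0,0.25,0,0,-20,0,0.25,0,0,-20,0,0.25,0,0,-15,0,0.25,0,0,-5,0,0.25,0,0,0,0,0.25,0,0,0,0])

```text
time_s: 15.85
tool_pos: [0.4737, -0.1809, 0.3438]
tool_rot: [-179.9, 0.1, 24.4]
force: [0.0, -0.4, -0.8]
grip_width: 0.03
grasp_force: 6.0
```

```bash
python3 - <<'E'
from h import *
# target: vial .512,.162 ; grasp point is ~52.5+... mm behind
y=np.radians(24.5);d=.0575
delta(.512-d*np.cos(y),.162-d*np.sin(y),.164+.0824)
c=cam('wrist','w7.png');np.savez('w7.npz',**{k:c[k] for k in('image','camera_matrix','R','t')})
im=c['image'];m=(im.min(2)>190).astype(np.uint8);m[250:]=0
n,_,st,ce=cv2.connectedComponentsWithStats(m)
for i in range(1,n):
    if st[i,4]>30: print(st[i],ce[i].round(1))
E
```

```text
tool [ 0.4737 -0.1809  0.3438] [-1.7994e+02  5.0000e-02  2.4430e+01] F [ 0.  -0.4 -0.8] grip 0.03 6.000056471675634
delta mm [ 119.1 -296.3   97.4]
[ 187  114  129  134 8913] [252.  182.2]
[ 35 127  31  31 730] [ 49.7 142.3]
[219 127  65  15 807] [250.1 133.4]
```

```bash
python3 - <<'E'
from h import *
c=np.load('w7.npz');o=env.get_obs();p=o['tool_pos'];a=np.radians(o['tool_rot'][2])
ux=np.array([np.cos(a),np.sin(a),0]);uy=np.array([np.sin(a),-np.cos(a),0])
im=c['image'];m=(im.min(2)>190)
for r in (113,114,115,116,118,121,125,130,140):
    x=np.flatnonzero(m[r,150:350])+150
    if len(x): 
        g=np.split(x,np.flatnonzero(np.diff(x)>1)+1);print(r,[(q[0],q[-1]) for q in g])
for z in(.179,.185,.191):
    l=ray(c,187,115,z)-p;rr=ray(c,315.5,115,z)-p;print(z,l@ux,l@uy,rr@ux,rr@uy)
s=cam('scene');s0=np.load('s1.npz')
df=cv2.absdiff(s['image'],s0['image']).max(2)
org=p+ux*.002;org[2]=p[2]-.1646
for pit in(-8,-4,0,4,8):
    t=np.radians(pit);fx=ux*np.cos(t)+np.array([0,0,np.sin(t)]);up=np.array([0,0,1])*np.cos(t)-ux*np.sin(t)
    print(pit,'tipL/R top',[proj(s,org+fx*.065-uy*sg*.0245+up*.006).round(1) for sg in(1,-1)],'aft top',[proj(s,org-fx*.126-uy*sg*.015+up*.009).round(1) for sg in(1,-1)])
q=proj(s,org+ux*.065).astype(int);b=s['image'].min(2)[q[1]-16:q[1]+20,q[0]-26:q[0]+26]
print(q);print('\n'.join(''.join('#' if v>180 else '+' if v>110 else '.' for v in r) for r in b))
E
```

```text
114 [(np.int64(297), np.int64(307))]
115 [(np.int64(189), np.int64(198)), (np.int64(297), np.int64(297)), (np.int64(299), np.int64(308))]
116 [(np.int64(188), np.int64(197)), (np.int64(299), np.int64(308))]
118 [(np.int64(188), np.int64(197)), (np.int64(299), np.int64(308))]
121 [(np.int64(188), np.int64(197)), (np.int64(201), np.int64(208)), (np.int64(288), np.int64(295)), (np.int64(299), np.int64(308))]
125 [(np.int64(188), np.int64(197)), (np.int64(200), np.int64(208)), (np.int64(288), np.int64(297)), (np.int64(299), np.int64(308))]
130 [(np.int64(188), np.int64(208)), (np.int64(219), np.int64(282)), (np.int64(289), np.int64(308))]
140 [(np.int64(188), np.int64(208)), (np.int64(219), np.int64(224)), (np.int64(226), np.int64(228)), (np.int64(230), np.int64(238)), (np.int64(265), np.int64(272)), (np.int64(279), np.int64(282)), (np.int64(289), np.int64(309))]
0.179 0.06752833012632481 -0.029028052799871584 0.06755825880422218 0.027785481719317953
0.185 0.06759852806382129 -0.027874775018176326 0.0676272216045315 0.026594101662910145
0.191 0.06766872600131778 -0.026721497236481064 0.0
[... 1831 characters left out ...]
...........
...............................+++++................
....................................................
....................................................
....................................................
....................................................
....................................................
....................................................
....................................................
....................................................
....................................................
....................................................
....................................................
....................................................
```

The tweezers sit level, with tips 67.5 mm ahead of the TCP and a plate gap of about 34 mm. Carry them above the vial.

step_arm(steps=[0.25,6,-15,0,0,0.25,12,-30,0,0,0.25,14,-35,0,0,0.25,14,-35,0,0,0.25,14,-35,0,0,0.25,14,-35,0,0,0.25,14,-35,0,0,0.25,14,-35,0,0,0.25,10,-24,0,0,0.25,7,-16,0,0,0.25,0,0,0,0,0.25,0,0,0,0])

```text
time_s: 17.45
tool_pos: [0.4601, 0.1365, 0.3443]
tool_rot: [180.0, 0.0, 24.4]
force: [0.9, -0.7, -1.5]
grip_width: 0.0301
grasp_force: 6.0
```

```bash
cat > chk.py <<'E'
from h import *
import sys
o=env.get_obs();a=np.radians(o['tool_rot'][2]);d=.0575;e=.0008
delta(.5119-d*np.cos(a)+e*np.sin(a),.1618-d*np.sin(a)-e*np.cos(a),.2466)
c=cam('wrist');im=c['image'].astype(int);b=((im[...,2]-im[...,0])>40).astype(np.uint8)[60:240,190:310];b=cv2.medianBlur(b,5)
k=cv2.findContours(b,0,1)[0]
k=cv2.convexHull(max(k,key=cv2.contourArea));f=cv2.fitEllipse(k);q=np.array(f[0])+[190,60];X=ray(c,*q,.111)-o['tool_pos']
print('cap px',q,f[1],'tool xy',1000*(X[0]*np.cos(a)+X[1]*np.sin(a)),1000*(X[0]*np.sin(a)-X[1]*np.cos(a)))
m=im.min(2)>190
for r in range(112,128,3):
    x=np.flatnonzero(m[r,150:350])+150;g=np.split(x,np.flatnonzero(np.diff(x)>1)+1);print(r,[(int(q[0]),int(q[-1])) for q in g if len(q)>2])
E
python3 chk.py
```

```text
tool [0.4601 0.1365 0.3443] [1.7997e+02 4.0000e-02 2.4420e+01] F [ 0.9 -0.7 -1.5] grip 0.0301 5.999397640116513
delta mm [ 0.1 -0.9 97.7]
cap px [248.23572159 128.98127747] (32.324851989746094, 32.997596740722656) tool xy 57.90191627521231 -1.9791884052949502
112 [(216, 246), (248, 281)]
115 [(190, 196), (215, 239), (258, 282), (300, 308)]
118 [(188, 197), (215, 236), (261, 283), (300, 308)]
121 [(188, 197), (202, 208), (214, 234), (263, 282), (288, 295), (299, 308)]
124 [(188, 197), (200, 207), (214, 232), (264, 282), (288, 296), (299, 308)]
127 [(188, 197), (200, 207), (214, 232), (265, 282), (289, 297), (299, 308)]
```

step_arm(steps=[0.25,0,-0.5,0,0,0.25,0,0,10,0,0.25,0,0,15,0,0.25,0,0,10,0,0.25,0,0,5,0,0.25,0,0,0,0,0.25,0,0,0,0])

```text
time_s: 18.38
tool_pos: [0.4604, 0.1374, 0.3048]
tool_rot: [180.0, -0.0, 24.4]
force: [-0.4, 0.1, -0.1]
grip_width: 0.0304
grasp_force: 6.0
```

```bash
python3 chk.py
```

```text
tool [0.4604 0.1374 0.3048] [ 1.7999e+02 -3.0000e-02  2.4430e+01] F [-0.4  0.1 -0.1] grip 0.0304 5.9999321470968425
delta mm [-0.5 -0.1 58.2]
cap px [249.56214905 134.31802368] (39.47136688232422, 39.91975021362305) tool xy 57.4086910930919 -1.1753027080714449
112 [(213, 286)]
115 [(190, 196), (212, 242), (256, 287), (300, 308)]
118 [(188, 197), (211, 237), (262, 288), (300, 308)]
121 [(188, 197), (202, 205), (211, 235), (266, 286), (288, 295), (299, 308)]
124 [(188, 196), (200, 207), (211, 232), (267, 285), (289, 296), (299, 308)]
127 [(189, 196), (200, 207), (211, 231), (269, 286), (289, 297), (299, 308)]
```

step_arm(steps=[0.25,0,0.3,8,0,0.25,0,0,12,0,0.25,0,0,12,0,0.25,0,0,12,0,0.25,0,0,9,0,0.25,0,0,5,0,0.25,0,0,0,0,0.25,0,0,0,0])

```text
time_s: 19.42
tool_pos: [0.4605, 0.1371, 0.2469]
tool_rot: [180.0, -0.0, 24.4]
force: [0.5, 0.4, -0.9]
grip_width: 0.0303
grasp_force: 6.0
```

```bash
python3 chk.py; python3 - <<'E'
from h import *
print(env.get_obs()['time_s'])
o=env.get_obs();p=o['tool_pos'];a=np.radians(o['tool_rot'][2])
ux=np.array([np.cos(a),np.sin(a),0]);uy=np.array([np.sin(a),-np.cos(a),0])
s=cam('scene');org=p+ux*.0025;org[2]-=.1646
for pit in(-4,0,4):
    t=np.radians(pit);fx=ux*np.cos(t)+np.array([0,0,np.sin(t)]);up=np.array([0,0,1])*np.cos(t)-ux*np.sin(t)
    print(pit,[proj(s,org+fx*.065-uy*sg*.0245+up*.006).round(1) for sg in(1,-1)])
q=proj(s,org+ux*.065).astype(int);im=s['image'][q[1]-22:q[1]+16,q[0]-26:q[0]+30].astype(int);b=im.min(2)
print(q-[26,22]);print('\n'.join(''.join('B' if v[2]-v[0]>40 else '#' if v.min()>180 else '+' if v.min()>110 else '.' for v in r) for r in im))
E
```

```text
tool [0.4605 0.1371 0.2469] [ 1.7999e+02 -4.0000e-02  2.4430e+01] F [ 0.5  0.4 -0.9] grip 0.0303 5.99996707867831
delta mm [-0.5 -0.4  0.3]
cap px [248.47165298 145.13298035] (59.138858795166016, 59.96707534790039) tool xy 57.48680953278878 -1.5056239359525423
112 [(203, 295)]
115 [(191, 196), (202, 245), (250, 296), (300, 308)]
118 [(188, 197), (201, 236), (261, 296), (300, 308)]
121 [(188, 197), (201, 207), (209, 229), (266, 286), (288, 295), (299, 308)]
124 [(188, 197), (200, 207), (211, 228), (270, 285), (289, 296), (299, 308)]
127 [(189, 197), (200, 207), (211, 225), (273, 285), (289, 297), (299, 308)]
19.475
-4 [array([231.2, 252. ]), array([237.4, 234.6])]
0 [array([231.2, 251. ]), array([237.4, 233.5])]
4 [array([231.4, 250. ]), array([237.6, 232.5])]
[208 221]
........................................................
........................................................
........................................................
........................................................
........................................................
...................................
[... 1145 characters left out ...]
................
...........................+####+.......................
..........................++####+.......................
..........................+++#+++.......................
........................+++++++.........................
........................+++++...........................
........................+++++...........................
.......................+++++............................
......................+++++.............................
.....................++###++............................
....................++####+.............................
....................+####++.............................
....................+####++.............................
```

step_arm(steps=[0.25,0,0,0,0,0.25,0,0,0,0,0.25,0,0,0,0,0.25,0,0,0,0])

```text
time_s: 20.02
tool_pos: [0.4603, 0.137, 0.2465]
tool_rot: [180.0, 0.0, 24.4]
force: [-0.3, 0.1, -0.6]
grip_width: 0.0298
grasp_force: 6.0
```

```bash
python3 -c "
from cell import env
print(env.sign_off())"
```

```text
the job is handed in; nothing more can be done
None
```

I handed the job in at about 20 s, with no verdict returned: the vial stands within about 1 mm of the post's middle, and the tweezers are held level around it, squeezed to the mark (30 mm over the pads at 6 N, about 34 mm between the plates), with no sign of either plate touching the glass.

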